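# Find the full bolt tin by its weight

### The job

The three lidded metal tins on the tiled ledge look the same, but one is full of bolts and the other two are empty. Lift them to feel which is the heavy one and stand that one upright in the plywood tray; any empty tin you pick up goes back upright on the spot where it stood. Keep the tins upright and set them down rather than dropping them.

Things in the scene. Friction and masses are not known exactly. Their poses are not given: they have to be found in the camera images.
- tin_a_mid (a point): centre (40 mm up) of one of three identical upright bare-metal tins, slip lid fixed on: body 56 mm in diameter, lid 60 mm over the top 14 mm, 80 mm tall. z up; yaw means nothing. An empty tin weighs about 0.1 kg, the full one 0.45 to 0.7 kg (contents lie loose inside, 2 mm play); which is full changes from start to start and cannot be seen. Body takes a 40 N grip.
- tin_b_mid (a point): centre (40 mm up) of one of three identical upright bare-metal tins, slip lid fixed on: body 56 mm in diameter, lid 60 mm over the top 14 mm, 80 mm tall. z up; yaw means nothing. An empty tin weighs about 0.1 kg, the full one 0.45 to 0.7 kg (contents lie loose inside, 2 mm play); which is full changes from start to start and cannot be seen. Body takes a 40 N grip.
- tin_c_mid (a point): centre (40 mm up) of one of three identical upright bare-metal tins, slip lid fixed on: body 56 mm in diameter, lid 60 mm over the top 14 mm, 80 mm tall. z up; yaw means nothing. An empty tin weighs about 0.1 kg, the full one 0.45 to 0.7 kg (contents lie loose inside, 2 mm play); which is full changes from start to start and cannot be seen. Body takes a 40 N grip.
- tray_in (a point): centre of the inner floor of a shallow square open plywood tray, fixed to the ledge: 150 by 150 mm outside, 24 mm tall, walls 8 mm thick, inside 134 by 134 mm; this point lies on the upper face of the floor, where a tin stands. x and y run along the walls, z up.

How it is judged:
At the end, for the whole second after the job is handed in: The heavy tin (it weighs on the tray with more than 2.5 N) stands at rest in the tray, within 58 mm of the middle of its floor and upright within 7 degrees; the two empty tins stand at rest on the ledge within 50 mm of where they started, upright within 7 degrees (((horizontal distance between tin_a_mid and tray_in below 0.058 m and angle between each of tin_a_mid, tin_b_mid, tin_c_mid's own z axis and vertical below 0.12 rad and contact force between tin_a and tray above 2.5 N and linear speed of each of tin_a, tin_b, tin_c below 0.02 m/s and distance of each of tin_b_mid, tin_c_mid from where it was at the start of the episode below 0.05 m and height (world z) of each of tin_b_mid, tin_c_mid below 0.045 m) or (horizontal distance between tin_b_mid and tray_in below 0.058 m and angle between each of tin_b_mid, tin_a_mid, tin_c_mid's own z axis and vertical below 0.12 rad and contact force between tin_b and tray above 2.5 N and linear speed of each of tin_b, tin_a, tin_c below 0.02 m/s and distance of each of tin_a_mid, tin_c_mid from where it was at the start of the episode below 0.05 m and height (world z) of each of tin_a_mid, tin_c_mid below 0.045 m) or (horizontal distance between tin_c_mid and tray_in below 0.058 m and angle between each of tin_c_mid, tin_a_mid, tin_b_mid's own z axis and vertical below 0.12 rad and contact force between tin_c and tray above 2.5 N and linear speed of each of tin_c, tin_a, tin_b below 0.02 m/s and distance of each of tin_a_mid, tin_b_mid from where it was at the start of the episode below 0.05 m and height (world z) of each of tin_a_mid, tin_b_mid below 0.045 m))); the robot touches nothing.
It fails at once if a tin is tipped over (more than 34 degrees) (angle between any of tin_a_mid, tin_b_mid, tin_c_mid's own z axis and vertical above 0.6 rad).
It fails at once if a tin is dropped or thrown (faster than 0.7 m/s with no finger on it, a fall of about 25 mm) ((linear speed of tin_a above 0.7 m/s and contact force between the fingers and tin_a below 0.05 N) or (linear speed of tin_b above 0.7 m/s and contact force between the fingers and tin_b below 0.05 N) or (linear speed of tin_c above 0.7 m/s and contact force between the fingers and tin_c below 0.05 N)).
It also fails if it takes over 67 s, if anything falls off the work surface, if the arm or the gripper's body presses on something with over 40 N, if the wrist force passes 120 N, or if a joint passes its speed limit or range.

### The arm

A 6-joint arm with a two-finger parallel gripper is mounted at the origin on the work surface. World frame = base frame: x ahead of the robot, y to its left, z up, the work surface at z = 0. Lengths are in m, angles in rad, forces in N, time in s.
With the tool pointing down it reaches from about 0.275 to 0.825 m from the base axis. Payload 5.2 kg.
Tool frame: the origin (TCP) lies midway between the tips of the shut fingers; the grasp point (between the pads) lies 19 mm behind it; y points along the fingers, x is the direction in which the jaws open and shut, and the axes are right-handed (so a half turn about y gives the same grasp; the last joint's range is limited). The gripper opens to 93 mm and grips with 3 to 60 N. Pads are 15 mm wide; open, the fingers measure 128 mm over their backs; the gripper's body (75 mm by 188 mm) begins 65 mm behind the grasp point.
Start: joints at [-1.432, 0.259, 1.535, -0, 1.348, -0.203], TCP at [0.184, -0.518, 0.219] pointing down, gripper open.
Joint ranges: [-3.14, 3.14], [-0.91, 2.08], [0.19, 2.58], [-1.22, 4.36], [0.22, 2.71], [-3.12, 3.12]. Speed limits (rad/s): [2.57, 2.57, 3.14, 3.14, 3.14, 3.14].

### API

Orientations are given as a rotation vector (axis times angle).
In Python, from workcell import readout, imaging, manip gives the robot as it stands. The module is installed in compiled form; this text tells all that it offers.
- The arm moves only by the tool send_rows, never from a script. Its argument "steps" is a list of rows, each a list of 3 entries, a list of its own where there are three numbers: the shift along the tool's x, y, z in m, then the turn about the tool's y in degrees, then the closure, from -1 (fully open) to 1 (shut). In form: [[[tx, ty, tz], turn, claw], ...]. A call has 1 to 12 rows; each row is the pose to reach, as a shift and turn from the pose measured when the call began, along the tool's axes at that moment; what a row does not reach only later rows make up. A row lasts 1/12 s, in which the tool goes at most 41.7 mm and 7.16 degrees, less where a joint would pass 70% of its speed; a pose out of reach is approached as far as the arm can. A call with a gripper value outside its range is refused whole. The fingers move at their own pace and stop on an object; the grip force is fixed at half the most. Time passes only in rows, so rows that repeat a pose let the fingers close. It gives the time, the measured TCP pose, the force and the opening at its end, in the units of the state.
- readout.get_obs(): the state, without advancing time (a new reading comes with each control period).
- imaging.read_camera(name): name is "scene" or "top" or "wrist"; returns the picture (480x640x3 uint8, red, green, blue); there is no depth.
- imaging.camera_model(name): a dict with "fx", "fy", "cx", "cy" (pixels), "k1" (the pictures are not rectified: a ray, as slopes to the right and down, at radius r is drawn at 1 + k1 r^2 times it, then the intrinsics apply), "cam_to_world" (4x4, takes a point from camera to world coordinates). Camera axes: x right, y down, z forward; pixel columns grow to the right and rows downward; lengths in m; the calibration is good to about 2 mm. A picture is of the moment at which its call begins: read the wrist's pose just before it. camera_model takes no time and is no camera call; for the wrist camera it gives the pose at the moment of the call.
- manip.sign_off(): hands the job in, once; it reports no verdict.
The state is a dict: "time": time; "q": joint angles; "qvel": joint speeds; "effort": joint torques, N m; "tool_pos": TCP position; "eef_rot": TCP orientation; "force": force on the tool from outside, world axes, zero at the start; "wrist_torque": the same for the moment, N m; "width": opening from 0.0 (shut) to 1.0 (fully open).
Only numpy, scipy, OpenCV 4.12 (cv2) and the standard library are available. Lean on these libraries where they do the work, as an engineer would, in place of code of your own. Each camera call takes 0.05 s, during which the arm holds its last target.

## Working session

There is one attempt and no reset: what is moved stays moved. The work goes in short steps, Python scripts to look and compute and a tool call to move; the robot and the scene stay as the last step left them, time stands still between calls to the robot, and variables do not carry over. Pictures are saved under pics/ and viewed, and the job is handed in when it is done.

Besides the shell and the picture viewer there is one more tool, called after "Emit:" as name(argument=value, ...) on one line, values as JSON. send_rows: Moves the arm, as the interface text tells. Its arguments: {"type":"object","properties":{"steps":{"type":"array","items":{"type":"array"}}},"required":["steps"]}

```bash
mkdir -p pics; python3 - <<'E'
from workcell import readout, imaging, manip
import cv2
o=readout.get_obs()
for k,v in o.items(): print(k,v)
for n in ["scene","top"]:
    im=imaging.read_camera(n); cv2.imwrite(f"pics/{n}0.png",im[:,:,::-1]); m=imaging.camera_model(n); print(n,m)
E
```

```text
time 0.0
q [-1.43176763e+00  2.59342877e-01  1.53609663e+00 -1.16967465e-05
  1.34798895e+00 -2.02802156e-01]
qvel [1.40958786e-04 1.48779645e-03 1.15014625e-04 1.72424546e-03
 5.01705372e-04 9.84561432e-05]
effort [-5.72538611e-04 -4.37309253e+01 -2.83996582e+01  7.19598401e-02
  4.16456466e-02 -1.23661325e-04]
tool_pos [ 0.18430558 -0.51761271  0.21781234]
eef_rot [-1.35037997  0.95466461 -0.95257325]
force [-0.59056325  1.08086494  0.47073707]
wrist_torque [0.00544554 0.03136441 0.00535235]
width 0.9970144385389472
scene {'fx': 579.6672554596549, 'fy': 579.6672554596549, 'cx': 315.1337891387386, 'cy': 235.05464594444638, 'k1': -0.14334332588892423, 'cam_to_world': array([[-0.39979684,  0.58621325, -0.70463928,  1.16174047],
       [ 0.91658074,  0.26113403, -0.30280154,  0.28052813],
       [ 0.00649902, -0.76691789, -0.64171233,  0.62442262],
       [ 0.        ,  0.        ,  0.        ,  1.        ]])}
top {'fx': 595.3340074595395, 'fy': 595.3340074595395, 'cx': 318.1888841143523, 'cy': 236.24044431381782, 'k1': -0.11485741856030297, 'cam_to_world': array([[-0.02854875, -0.98946715,  0.14191449,  0.41824785],
       [-0.99924576,  0.03198839,  0.02201494, -0.00820808],
       [-0.02632268, -0.14117895, -0.98963408,  1.027041  ],
       [ 0.        ,  0.        ,  0.        ,  1.        ]])}
```

View pics/scene0.png

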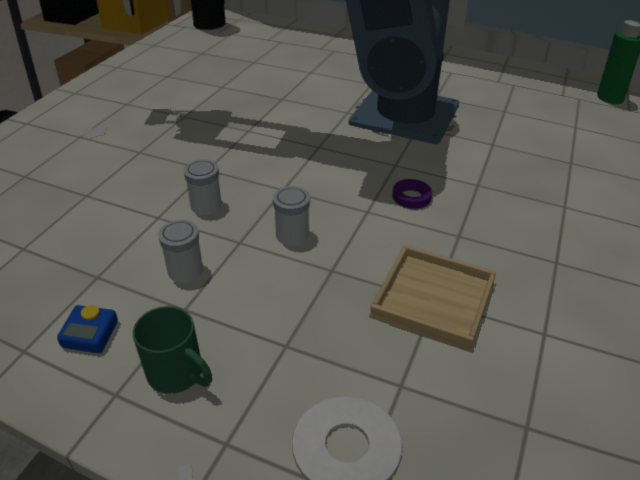

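View pics/top0.png

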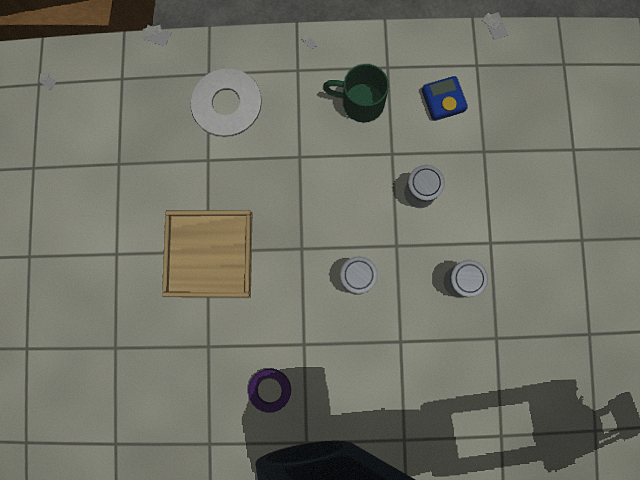

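The top view shows tin lids at about (357,275), (427,182) and (469,279), and the tray at about (207,254). The scene view has the lids at (292,199), (180,233) and (202,171). There is also a mug at (365,92), near the middle tin. Next I'll work out positions.

```bash
cat > h.py <<'E'
import numpy as np, cv2
from workcell import readout, imaging
from scipy.spatial.transform import Rotation as R
def ray(m,uv):
    K=np.array([[m['fx'],0,m['cx']],[0,m['fy'],m['cy']],[0,0,1]])
    p=cv2.undistortPoints(np.array([[uv]],float),K,np.array([m['k1'],0,0,0,0]))[0,0]
    T=m['cam_to_world']; return T[:3,3],T[:3,:3]@np.array([p[0],p[1],1])
def at(m,uv,z):
    o,d=ray(m,uv); return o+d*(z-o[2])/d[2]
def proj(m,P):
    T=np.linalg.inv(m['cam_to_world']); K=np.array([[m['fx'],0,m['cx']],[0,m['fy'],m['cy']],[0,0,1]])
    p=(T[:3,:3]@np.asarray(P,float).T).T+T[:3,3]
    return cv2.projectPoints(p,np.zeros(3),np.zeros(3),K,np.array([m['k1'],0,0,0,0]))[0][:,0]
def tins(): # outline match of rim circle via overlay
    pass
def st():
    o=readout.get_obs(); return o
def delta(xyz,yaw=None):
    o=readout.get_obs(); M=R.from_rotvec(o['eef_rot']).as_matrix()
    return M.T@(np.asarray(xyz)-o['tool_pos'])
def rim(c,r,z,n=40):
    a=np.linspace(0,2*np.pi,n,endpoint=False); return np.c_[c[0]+r*np.cos(a),c[1]+r*np.sin(a),np.full(n,z)]
E
python3 - <<'E'
from h import *
mt=imaging.camera_model('top'); ms=imaging.camera_model('scene')
for a,b in [((357,275),(292,199)),((427,182),(180,233)),((469,279),(202,171))]:
    print(at(mt,a,.08),at(ms,b,.08))
print('tray top rim corners')
for c in [(165,211),(251,211),(250,297),(163,296)]: print(at(mt,c,.024))
for c in [(406,248),(495,272),(472,342),(373,307)]: print('s',at(ms,c,.024))
o=st(); print(R.from_rotvec(o['eef_rot']).as_matrix().round(4))
print('mug',at(mt,(365,75),.09),at(ms,(166,325),.09))
# overlay
C=[at(mt,u,.08) for u in [(357,275),(427,182),(469,279)]]
for n,m in (('top',mt),('scene',ms)):
    im=cv2.imread(f'pics/{n}0.png'); im=cv2.resize(im,None,fx=2,fy=2)
    for c in C:
        for r,z in((.03,.08),(.028,.0)):
            cv2.polylines(im,[(proj(m,rim(c,r,z))*2+.5).astype(int)],True,(0,0,255) if z else (0,255,0),1)
    im=im[300:650,500:1060] if n=='top' else im[280:620,260:700]
    cv2.imwrite(f'pics/ov_{n}.png',im)
E
```

```text
[ 0.489775  -0.0471167  0.08     ] [ 0.49736395 -0.04532377  0.08      ]
[ 0.63751843 -0.16686469  0.08      ] [ 0.64087239 -0.16071871  0.08      ]
[ 0.47749848 -0.2254176   0.08      ] [ 0.48680925 -0.2194312   0.08      ]
tray top rim corners
[0.61500606 0.27914386 0.024     ]
[0.60968164 0.12846074 0.024     ]
[0.46226833 0.1321222  0.024     ]
[0.46773277 0.28166825 0.024     ]
s [0.4732283  0.14112123 0.024     ]
s [0.47128756 0.28294831 0.024     ]
s [0.62185992 0.27914512 0.024     ]
s [0.61424103 0.1350794  0.024     ]
[[ 3.352e-01 -2.000e-04  9.422e-01]
 [-9.422e-01  1.600e-03  3.352e-01]
 [-1.600e-03 -1.000e+00  3.000e-04]]
mug [ 0.82147964 -0.07313263  0.09      ] [ 0.80624927 -0.06972782  0.09      ]
```

View pics/ov_top.png

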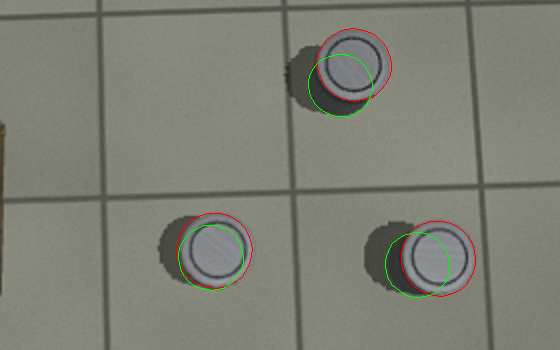

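View pics/ov_scene.png

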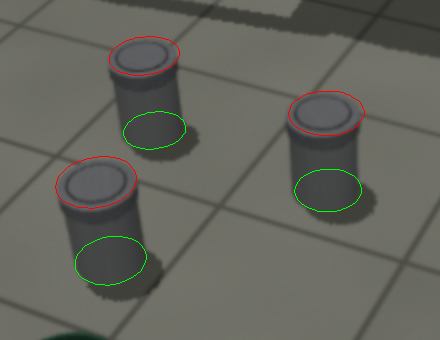

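```bash
python3 - <<'E'
from h import *
print(delta([.482,-.223,.16]))
E
```

```text
[-0.17778284  0.05831321  0.3792486 ]
```

Emit:
send_rows(steps=[[[-0.018,0.006,0.038],0,-1],[[-0.036,0.012,0.076],0,-1],[[-0.054,0.018,0.114],0,-1],[[-0.072,0.024,0.152],0,-1],[[-0.09,0.03,0.19],0,-1],[[-0.108,0.036,0.228],0,-1],[[-0.126,0.042,0.266],0,-1],[[-0.144,0.048,0.304],0,-1],[[-0.162,0.054,0.342],0,-1],[[-0.178,0.058,0.379],0,-1],[[-0.178,0.058,0.379],0,-1],[[-0.178,0.058,0.379],0,-1]])

```text
time: 1.1
tool_pos: [0.4827, -0.2204, 0.1595]
eef_rot: [-1.352, 0.952, -0.948]
force: [0.1, 0.9, 0.3]
width: 0.999
```

```bash
python3 - <<'E'
from h import *
o=st();print(o['time'],o['tool_pos'],o['force'])
m=imaging.camera_model('wrist');im=imaging.read_camera('wrist')
print(m)
im=np.ascontiguousarray(im[:,:,::-1])
for c in [(.494,-.047),(.638,-.165),(.482,-.223)]:
    p=rim(c,.03,.08); p=p[((np.linalg.inv(m['cam_to_world'])@np.c_[p,np.ones(len(p))].T)[2]>0.02)]
    if len(p): cv2.polylines(im,[proj(m,p).clip(-2000,2000).astype(int)],True,(0,0,255),1)
cv2.imwrite('pics/w1.png',im)
E
```

```text
1.1 [ 0.4827385  -0.22041285  0.1594877 ] [0.12756974 0.8579892  0.28948369]
{'fx': 350.1562854931178, 'fy': 350.1562854931178, 'cx': 313.1422447889898, 'cy': 238.43148514458522, 'k1': -0.06797219144208279, 'cam_to_world': array([[ 0.3391855 , -0.90990062, -0.23881803,  0.54769264],
       [-0.94071299, -0.32901648, -0.08250593, -0.19671085],
       [-0.00350287,  0.25264403, -0.96755296,  0.3242614 ],
       [ 0.        ,  0.        ,  0.        ,  1.        ]])}
```

View pics/w1.png

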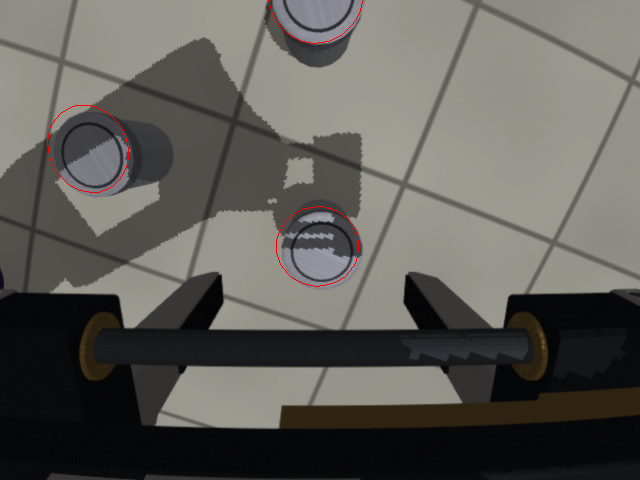

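In the wrist view C's lid ring is at (322,252), A's at (92,155), and B is cut off at the top. The red predictions are off by about 5 px.

```bash
python3 - <<'E'
from h import *
m=imaging.camera_model('wrist')
print(at(m,(322.5,251.5),.08),at(m,(92,155),.08))
mt=imaging.camera_model('top'); ms=imaging.camera_model('scene')
print(delta([.480,-.2255,.026]))
E
```

```text
[ 0.47936981 -0.22894109  0.08      ] [ 0.49080412 -0.05254299  0.08      ]
[ 0.0030376   0.13375458 -0.00272947]
```

Emit:
send_rows(steps=[[[0.001,0.035,-0.001],0,-1],[[0.003,0.07,-0.003],0,-1],[[0.003,0.1,-0.003],0,-1],[[0.003,0.12,-0.003],0,-1],[[0.003,0.133,-0.003],0,-1],[[0.003,0.133,-0.003],0,-1],[[0.003,0.133,-0.003],0,-1]])

```text
time: 1.73
tool_pos: [0.4784, -0.2268, 0.0265]
eef_rot: [-1.352, 0.956, -0.95]
force: [-0.1, -0.6, -0.5]
width: 0.998
```

Emit:
send_rows(steps=[[[0,0,0],0,0.0],[[0,0,0],0,0.2],[[0,0,0],0,0.3],[[0,0,0],0,0.4],[[0,0,0],0,0.5],[[0,0,0],0,0.6],[[0,0,0],0,0.8],[[0,0,0],0,1],[[0,0,0],0,1],[[0,0,0],0,1],[[0,0,0],0,1]])

```text
time: 2.65
tool_pos: [0.4789, -0.2273, 0.027]
eef_rot: [-1.352, 0.955, -0.951]
force: [-0.5, -1.0, 5.1]
width: 0.639
```

Emit:
send_rows(steps=[[[0,0,0],0,1],[[0,0,0],0,1],[[0,0,0],0,1]])

```text
time: 2.9
tool_pos: [0.4789, -0.2273, 0.0271]
eef_rot: [-1.352, 0.955, -0.951]
force: [0.4, -1.3, 3.3]
width: 0.639
```

```bash
python3 - <<'E'
from h import *
o=st();print(o['time'],o['tool_pos'],o['force'],o['width'],o['wrist_torque'])
im=imaging.read_camera('scene'); cv2.imwrite('pics/s2.png',cv2.resize(im[100:340,80:400,::-1],None,fx=2,fy=2))
E
```

```text
2.9 [ 0.4789396  -0.22728853  0.02708317] [ 0.40303627 -1.32970854  3.26423715] 0.6386474531921063 [-0.0275416   0.06164448 -0.0332252 ]
```

View pics/s2.png

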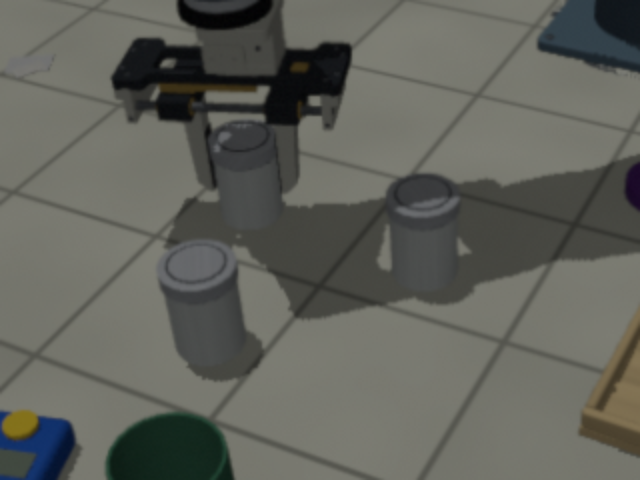

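The view shows C gripped upright. The opening reads 59 mm rather than 56, so the pads may be catching the lid edge. I'll open slightly, go 10 mm lower and grip again.

Emit:
send_rows(steps=[[[0,0,0],0,-0.6],[[0,0,0],0,-0.8],[[0,0,0],0,-0.8],[[0,0.005,0],0,-0.8],[[0,0.01,0],0,-0.8],[[0,0.01,0],0,0],[[0,0.01,0],0,0.3],[[0,0.01,0],0,0.5],[[0,0.01,0],0,0.8],[[0,0.01,0],0,1],[[0,0.01,0],0,1],[[0,0.01,0],0,1]])

```text
time: 3.95
tool_pos: [0.4791, -0.2275, 0.0172]
eef_rot: [-1.352, 0.955, -0.951]
force: [-0.6, -0.8, -0.3]
width: 0.637
```

Emit:
send_rows(steps=[[[0,0,0],0,1],[[0,0,0],0,1]])

```text
time: 4.12
tool_pos: [0.479, -0.2275, 0.0172]
eef_rot: [-1.352, 0.955, -0.951]
force: [-0.2, -1.2, -1.3]
width: 0.635
```

Emit:
send_rows(steps=[[[0,-0.003,0],0,1],[[0,-0.008,0],0,1],[[0,-0.014,0],0,1],[[0,-0.02,0],0,1],[[0,-0.026,0],0,1],[[0,-0.03,0],0,1],[[0,-0.03,0],0,1],[[0,-0.03,0],0,1],[[0,-0.03,0],0,1],[[0,-0.03,0],0,1]])

```text
time: 4.95
tool_pos: [0.4788, -0.2273, 0.0468]
eef_rot: [-1.352, 0.955, -0.951]
force: [0.6, 1.2, -5.1]
width: 0.635
```

Emit:
send_rows(steps=[[[0,0,0],0,1]])

```text
time: 5.03
tool_pos: [0.4786, -0.2272, 0.0466]
eef_rot: [-1.352, 0.956, -0.95]
force: [-0.2, -0.5, -4.6]
width: 0.638
```

Emit:
send_rows(steps=[[[0,0,0],0,1]])

```text
time: 5.12
tool_pos: [0.4785, -0.2271, 0.0463]
eef_rot: [-1.352, 0.956, -0.95]
force: [-0.2, -0.6, -4.8]
width: 0.633
```

Emit:
send_rows(steps=[[[0,0,0],0,1]])

```text
time: 5.2
tool_pos: [0.4783, -0.227, 0.046]
eef_rot: [-1.352, 0.957, -0.949]
force: [0.4, 0.6, -4.5]
width: 0.632
```

Force is about −4.7 N, against about 0 before lifting, so C looks like the heavy one. I'll raise it above the other tins and check.

Emit:
send_rows(steps=[[[0,-0.006,0],0,1],[[0,-0.018,0],0,1],[[0,-0.033,0],0,1],[[0,-0.048,0],0,1],[[0,-0.063,0],0,1],[[0,-0.078,0],0,1],[[0,-0.093,0],0,1],[[0,-0.103,0],0,1],[[0,-0.107,0],0,1],[[0,-0.107,0],0,1],[[0,-0.107,0],0,1],[[0,-0.107,0],0,1]])

```text
time: 6.2
tool_pos: [0.4781, -0.2269, 0.152]
eef_rot: [-1.352, 0.958, -0.948]
force: [0.3, 0.1, -4.8]
width: 0.638
```

```bash
python3 - <<'E'
from h import *
o=st();print(o['time'],o['tool_pos'],o['force'],o['width'],o['wrist_torque'])
im=imaging.read_camera('scene'); cv2.imwrite('pics/s3.png',cv2.resize(im[40:340,80:520,::-1],None,fx=1.6,fy=1.6))
print(delta([.540,.205,.15]))
E
```

```text
6.2 [ 0.47810271 -0.22685022  0.15203281] [ 0.26243536  0.05736636 -4.76289103] 0.6377950330686862 [-0.02386792  0.08266868 -0.0080469 ]
[-0.38591206  0.00335842  0.20342897]
```

View pics/s3.png

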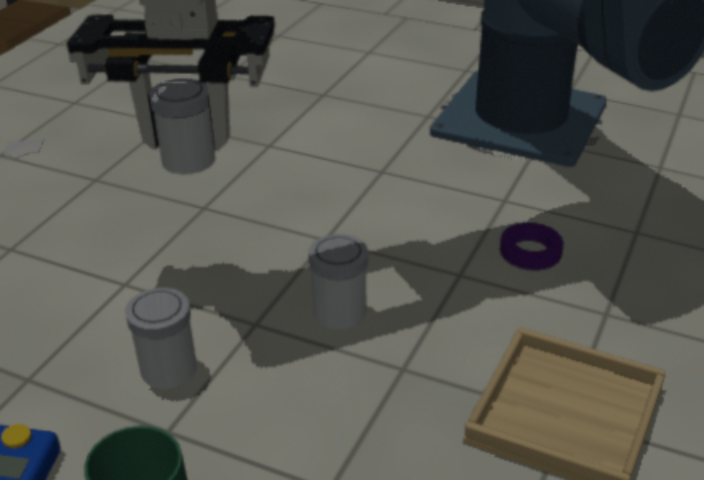

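C is held upright, off the ledge, at a steady −4.8 N, so it is the full one. Now I'll carry it to the tray.

Emit:
send_rows(steps=[[[-0.006,0,0.003],0,1],[[-0.018,0,0.01],0,1],[[-0.036,0,0.019],0,1],[[-0.054,0,0.029],0,1],[[-0.073,0,0.038],0,1],[[-0.092,0,0.048],0,1],[[-0.111,0,0.058],0,1],[[-0.13,0,0.068],0,1],[[-0.149,0,0.078],0,1],[[-0.168,0,0.088],0,1],[[-0.184,0,0.097],0,1],[[-0.193,0,0.102],0,1]])

```text
time: 7.25
tool_pos: [0.5088, -0.0075, 0.1523]
eef_rot: [-1.352, 0.958, -0.945]
force: [0.0, -0.2, -4.6]
width: 0.637
```

```bash
python3 - <<'E'
from h import *
o=st();print(o['time'],o['tool_pos'],o['force'],o['width'])
print(delta([.540,.205,.14]))
E
```

```text
7.25 [ 0.50880176 -0.00753827  0.15234006] [ 0.0095716  -0.21260418 -4.63279925] 0.6366269630471073
[-0.18941731  0.01328582  0.10120619]
```

Emit:
send_rows(steps=[[[-0.012,0,0.006],0,1],[[-0.03,0,0.016],0,1],[[-0.049,0.002,0.026],0,1],[[-0.068,0.004,0.036],0,1],[[-0.087,0.006,0.046],0,1],[[-0.106,0.008,0.056],0,1],[[-0.125,0.01,0.066],0,1],[[-0.144,0.012,0.077],0,1],[[-0.163,0.013,0.087],0,1],[[-0.18,0.013,0.096],0,1],[[-0.189,0.013,0.101],0,1],[[-0.189,0.013,0.101],0,1]])

```text
time: 8.25
tool_pos: [0.5397, 0.2067, 0.14]
eef_rot: [-1.352, 0.957, -0.943]
force: [-0.0, -0.2, -4.6]
width: 0.634
```

```bash
python3 - <<'E'
from h import *
o=st();print(o['time'],o['tool_pos'],o['force'],o['width'])
mt=imaging.camera_model('top');ms=imaging.camera_model('scene')
im=imaging.read_camera('top')[:,:,::-1].copy(); im2=imaging.read_camera('scene')[:,:,::-1].copy()
c=(.54,.205)
q=np.array([[c[0]+a,c[1]+b,.024] for a,b in((-.075,-.075),(-.075,.075),(.075,.075),(.075,-.075))])
for i,m in((im,mt),(im2,ms)): cv2.polylines(i,[proj(m,q).astype(int)],True,(0,0,255),1)
cv2.imwrite('pics/t4.png',np.hstack([cv2.resize(im[150:350,100:300],None,fx=2,fy=2),cv2.resize(im2[180:380,320:520],None,fx=2,fy=2)]))
print(delta([.540,.205,.03]))
E
```

```text
8.25 [0.53967073 0.20673798 0.13997507] [-0.02748323 -0.18644593 -4.632837  ] 0.633986229653443
[0.000244   0.10997371 0.0012507 ]
```

View pics/t4.png

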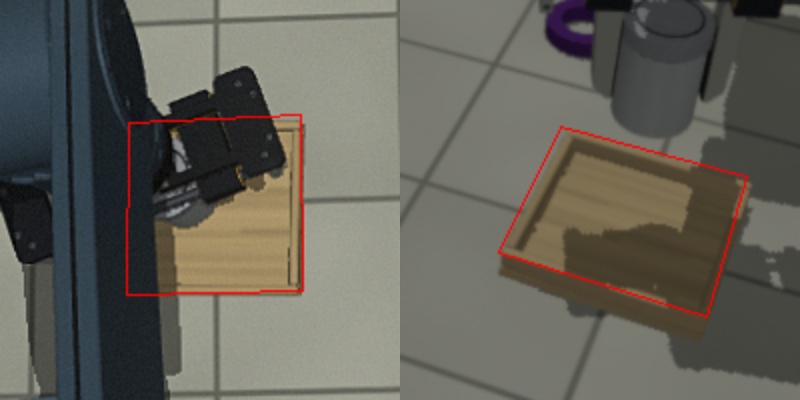

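The tray outline matches in both views to within a few mm, with the tin above the middle. Lowering now.

Emit:
send_rows(steps=[[[0,0.008,0.001],0,1],[[0,0.02,0.001],0,1],[[0,0.035,0.001],0,1],[[0,0.05,0.001],0,1],[[0,0.065,0.001],0,1],[[0,0.08,0.001],0,1],[[0,0.09,0.001],0,1],[[0,0.098,0.001],0,1],[[0,0.104,0.001],0,1],[[0,0.107,0.001],0,1],[[0,0.108,0.001],0,1],[[0,0.108,0.001],0,1]])

```text
time: 9.35
tool_pos: [0.54, 0.2051, 0.0322]
eef_rot: [-1.353, 0.957, -0.944]
force: [0.4, -0.4, -5.0]
width: 0.635
```

Emit:
send_rows(steps=[[[0,0.001,0],0,1],[[0,0.002,0],0,1],[[0,0.003,0],0,1],[[0,0.003,0],0,1]])

```text
time: 9.68
tool_pos: [0.54, 0.2052, 0.0293]
eef_rot: [-1.353, 0.957, -0.945]
force: [0.6, 0.3, -4.1]
width: 0.633
```

Emit:
send_rows(steps=[[[0,0.001,0],0,1],[[0,0.002,0],0,1],[[0,0.003,0],0,1],[[0,0.003,0],0,1]])

```text
time: 10.02
tool_pos: [0.5398, 0.2052, 0.0261]
eef_rot: [-1.353, 0.957, -0.944]
force: [-0.2, -0.2, -4.4]
width: 0.636
```

Emit:
send_rows(steps=[[[0,0.001,0],0,1],[[0,0.002,0],0,1],[[0,0.002,0],0,1],[[0,0.002,0],0,1]])

```text
time: 10.35
tool_pos: [0.5402, 0.2053, 0.0252]
eef_rot: [-1.352, 0.957, -0.945]
force: [-3.4, -0.8, 4.4]
width: 0.635
```

The tin touched down at TCP z of about 25 mm, as the force went from −4.4 to +4.4 N. Opening partway inside the tray.

Emit:
send_rows(steps=[[[0,0,0],0,0.0],[[0,0,0],0,-0.4],[[0,0,0],0,-0.7],[[0,0,0],0,-0.7],[[0,0,0],0,-0.7],[[0,0,0],0,-0.7]])

```text
time: 10.85
tool_pos: [0.5404, 0.2053, 0.0252]
eef_rot: [-1.352, 0.956, -0.945]
force: [-0.3, 0.3, 0.5]
width: 0.849
```

```bash
python3 - <<'E'
from h import *
o=st();print(o['time'],o['tool_pos'],o['force'],o['width'])
m=imaging.camera_model('wrist')
im=imaging.read_camera('wrist')[:,:,::-1].copy(); im2=imaging.read_camera('scene')[:,:,::-1].copy()
cv2.imwrite('pics/t5.png',np.hstack([cv2.resize(im[:,:],None,fx=.6,fy=.6)[:280],cv2.resize(im2[150:350,320:520],None,fx=1.4,fy=1.4)]))
E
```

```text
10.85 [0.5403685  0.20533959 0.02519   ] [-0.25892046  0.28404969  0.5115979 ] 0.8492414295860691
```

View pics/t5.png

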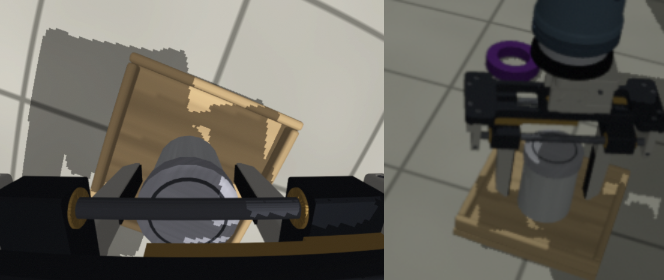

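The tin stands in the tray with fingers clear on both sides. Withdrawing straight up.

Emit:
send_rows(steps=[[[0,-0.01,0],0,-0.7],[[0,-0.03,0],0,-0.7],[[0,-0.05,0],0,-0.7],[[0,-0.075,0],0,-0.7],[[0,-0.1,0],0,-0.7],[[0,-0.125,0],0,-0.7],[[0,-0.15,0],0,-0.7],[[0,-0.175,0],0,-1],[[0,-0.2,0],0,-1],[[0,-0.2,-0.04],0,-1],[[0,-0.2,-0.08],0,-1],[[0,-0.2,-0.12],0,-1]])

```text
time: 11.95
tool_pos: [0.4274, 0.1633, 0.2264]
eef_rot: [-1.352, 0.955, -0.945]
force: [-0.1, -0.5, 0.4]
width: 0.995
```

Emit:
send_rows(steps=[[[0,0,0],0,-1],[[0,0,0],0,-1],[[0,0,0],0,-1]])

```text
time: 12.2
tool_pos: [0.4283, 0.1634, 0.2277]
eef_rot: [-1.349, 0.953, -0.947]
force: [1.5, 0.5, -0.2]
width: 1.0
```

```bash
python3 - <<'E'
from h import *
o=st();print(o['time'],o['tool_pos'],o['force'],o['width'])
im=imaging.read_camera('top')[:,:,::-1]; im2=imaging.read_camera('scene')[:,:,::-1]
cv2.imwrite('pics/t6.png',np.hstack([im[100:400,100:500],im2[130:430,120:520]]))
E
```

```text
12.2 [0.42828587 0.1634411  0.22765765] [ 1.49899074  0.52937562 -0.15712491] 0.9998989187258293
```

View pics/t6.png

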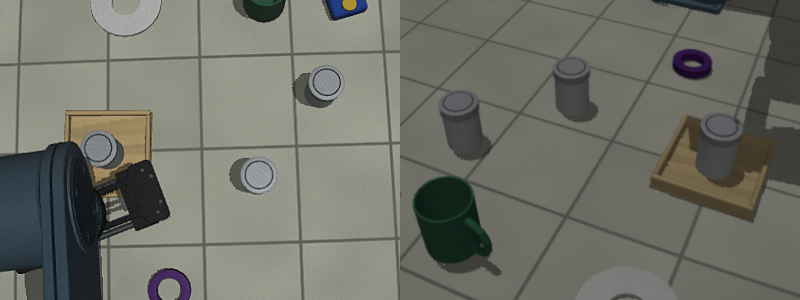

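```bash
python3 - <<'E'
from h import *
print(at(imaging.camera_model('top'),(199,250),.088),at(imaging.camera_model('scene'),(441,257),.088))
from workcell import manip
print(readout.get_obs()['qvel'].round(3)); print(manip.sign_off())
E
```

```text
[0.53679542 0.20454462 0.088     ] [0.54505162 0.20649228 0.088     ]
[ 0.001  0.016 -0.001 -0.001  0.001 -0.   ]
the job is handed in; nothing more can be done
None
```

The full tin now stands upright in the plywood tray, and I handed the job in at 12.2 s of robot time (limit 67 s); sign-off gives no verdict.

**Finding it:** The first tin I lifted (C, nearest the arm's start) pulled down with a steady 4.6 to 4.8 N, about 0.48 kg. An empty one would give about 1 N. I lifted neither of the other two, so they are where they started.

**Placing it:** I felt it touch the tray floor, opened the fingers only partway to release it, and backed straight up and clear.

**Last checks:**
- The top and scene cameras put the tin at about (0.537, 0.205) and (0.545, 0.206). The tray centre is about (0.540, 0.205), so it is within about 5 mm (58 mm allowed).
- By eye, all three tins stood upright in the final pictures and the gripper touched nothing. I did not measure the tilt, and I did not measure the weight on the tray directly.

**What disagreed:**
- The scene camera read about 5 to 10 mm off the other two cameras, so I relied mostly on the top and wrist views.
- My first grip read 59 mm instead of the expected 56 mm, with 3 to 5 N of vertical force. I regripped 10 mm lower: the force dropped to about 0 to −1 N, but the width hardly changed, so I put that down to a width-reading offset.

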